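Lay out a battery pack

TASK

Build up the battery row in the green tray around the grey-topped module that is already bolted in: stand the orange-topped module beside it, on the side of the red terminal, and the blue-topped one beside it on the side of the black terminal, both in line with it, turned the same way as it, and each about 15 mm clear of it. Then lay the copper link on top so that it bridges from the orange-topped to the grey-topped module, midway between the two and along the row, and set the yellow control unit centred and square on top of the blue-topped module. Keep the modules upright, let go of everything, and leave the red tester and the pot of bolts where they are.

Things in the scene. Friction and masses are not known exactly. Their poses are not given: they have to be found in the camera images.
- tray: green open tray with a black rim, fixed to the bench: walls 156 mm (its x) by 286 mm (its y, the direction of the row) outside, 8 mm thick, the rim standing out 7 mm further, rim top 25 mm above the bench, inner floor 8 mm above the bench (see the bolted module's origin). Origin: centre of its underside; z up
- bolted: grey-topped white battery module bolted in the tray, cannot move: 58 mm along its x, 44 mm along its y, 66 mm tall, with two low steel feet (11 mm high with their bolts, reaching 45 mm from its centre) on its x sides. Origin: centre of its underside, on the tray's inner floor; its axes are parallel to the tray's, so the row runs along its y. It has at least 90 mm free inside the tray at either side along y. Its flat top is 66 mm above its origin
- red_terminal: red terminal block with a brass stud, fixed to the bench just outside one short end of the tray (either end): 40 x 30 mm, 42 mm high. Origin: centre of its underside
- black_terminal: black terminal block with a brass stud, fixed to the bench just outside the other short end of the tray: 40 x 30 mm, 42 mm high. Origin: centre of its underside
- orange_center (a point): loose battery module, white ribbed box with a flat orange cover on top: 58 mm along its x, 44 mm along its y, 66 mm tall, about 0.35 kg; stands upright on the bench. This point is its centre, 33 mm above its underside; z up. Grip it across its 58 mm width (along x)
- blue_center (a point): loose battery module, white ribbed box with a flat blue cover on top: 58 mm along its x, 44 mm along its y, 66 mm tall, about 0.35 kg; stands upright on the bench. This point is its centre, 33 mm above its underside; z up. Grip it across its 58 mm width (along x)
- link_center (a point): loose copper link: flat copper bar 84 mm long (its y), 22 mm wide (its x), 8 mm thick, with a black grip block on its middle, 18 mm along x, 36 mm along y, rising to 44 mm above the underside; 0.12 kg. This point is on its centre line, 22 mm above its underside; z up. Take it by the black block, across its 18 mm width (along x)
- unit_center (a point): loose yellow control unit, a box 48 mm along its x, 36 mm along its y, 44 mm tall, with a grey panel on top and a black socket in one side, 0.11 kg. This point is its centre, 22 mm above its underside; z up. Grip it across its x or its y
- tester: bystander: red hand-held voltage tester with a yellow scale, lying on the bench: about 130 mm long along its x (probe tip to +x), 30 mm wide, 22 mm high. Origin: underside of the middle of its thick part. Leave alone
- pot: bystander: round steel pot full of bolts, 64 mm across, 46 mm high, on the bench. Origin: centre of its underside. Leave alone
Mind the look-alikes: they are no part of the job. There is more than one size of the part that bears unit_center; the job needs the larger.

How it is judged:
By the outcome, as a careful person would: the job done as asked, in the order asked, and still so for the second after the job is handed in, with the robot touching nothing.
It also fails if it takes over 115 s, if anything falls off the work surface, if the arm or the gripper's body presses on something with over 40 N, if the wrist force passes 120 N, or if a joint passes its speed limit or range.

ROBOT

A 6-joint arm with a two-finger parallel gripper is mounted at the origin on the work surface. World frame = base frame: x ahead of the robot, y to its left, z up, the work surface at z = 0. Lengths are in mm, angles in rad, forces in N, time in s.
With the tool pointing down it reaches from about 275 to 850 mm from the base axis. Payload 19 kg.
Tool frame: the origin (TCP) lies between the finger pads; the fingertips stand 14 mm ahead of it and the grasp point (between the pads) lies 5 mm behind it (tcp_to_tips is the distance from the TCP to the fingertips, in mm); z points along the fingers, y is the direction in which the jaws open and shut (so a half turn about z gives the same grasp; the last joint's range is limited). The gripper opens to 85 mm and grips with 20 to 120 N. Pads are 22 mm wide; open, the fingers measure 114 mm over their backs; the gripper's body (76 mm by 85 mm) begins 54 mm behind the grasp point. The pads swing forward as they close: fully open they stand 13 mm farther back than shut.
Start: joints at [-0.134, 0.15, 1.437, -0, 1.554, -0.134], TCP at [574.969, -0.016, 222.367] pointing down, gripper open.
Joint ranges: [-2.8, 2.8], [-0.68, 2.1], [0.12, 2.68], [-1.39, 4.53], [0.16, 2.79], [-2.81, 2.81]. Speed limits (rad/s): [1.89, 1.89, 2.22, 3.01, 3.01, 3.01].

INTERFACE

Orientations are given as a rotation vector (axis times angle).
In Python, from rig import * gives the robot as it stands.
- The arm moves only by the tool move_arm, never from a script. Its argument "increments" is a list that holds one entry, the list of rows, each a list of 6 numbers: the shift along the tool's x, y, z in units of 20 cm (1.0 is 20 cm), then the turn, a rotation vector about the tool's x, y, z in units of 6 degrees (1.0 is 6 degrees). In form: [[[dx, dy, dz, rx, ry, rz], ...]]. A call has 1 to 12 rows; each row shifts and turns the commanded pose from where the row before left it, along the tool's axes as they then stand; what a row does not reach is not made up. A row lasts 1/10 s, in which the tool goes at most 50 mm and 8.59 degrees, less where a joint would pass 70% of its speed; a pose out of reach is approached as far as the arm can. A call with a number of a shift or a turn outside -1 to 1 is refused whole. A call with a gripper value outside its range is refused whole. "gripper" is the closure in counts, from 0 (fully open) to 255 (shut), set as the call begins (left out, the last holds). The fingers move at their own pace and stop on an object; "newtons" is the grip in N (left out, the last holds). Time passes only in rows, so rows that do not move let the fingers close. It gives the time, the measured TCP pose, the force and the opening at its end, in the units of the state.
- sense(): the state, without advancing time (a new reading comes with each control period).
- capture(name): name is "scene" or "side" or "wrist"; returns (picture, depth): 384x512x3 uint8, red, green, blue; 384x512 float32, mm along the optical axis (not along the pixel's ray), 0 where there is no reading.
- get_calibration(name): a dict with "K" (3x3 intrinsics, pixels), "position" and "rotation" of the camera in the world. Camera axes: x right, y up, looking along -z (the intrinsics and any distortion apply to the point x, -y, -z); pixel columns grow to the right and rows downward; lengths in mm; the calibration is good to about 2 mm. The wrist camera is an equidistant fisheye: a pixel r from the principal point sees the ray r / f radians off the axis. A picture is of the moment at which its call begins: read the wrist's pose just before it. get_calibration takes no time and is no camera call; for the wrist camera it gives the pose at the moment of the call.
- close_job(): hands the job in, once; it reports no verdict.
Trained networks look in the newest picture that a camera, given by its name, has taken for a name from the list of things; names that differ only in an ending like _2 or _b are one class to them, and where a whole thing is asked for, a point or a joint stands for the part that bears it (a point fixed in the world has none). Each returns a list of dicts, best first, with "score" (0 to 1); they miss things now and then, are a little off and sometimes report something else, mostly with a low value. They report only what shows in the picture. A call takes as long as a camera call. They do not tell look-alikes from the thing itself.
- silhouettes(target, camera): "region" (384x512 bool, what is visible of it) and "centre" ([column, row] in pixels, amid what is visible of it).
- mark_of(target, camera): "centre" ([column, row] in pixels: a listed point, or the origin of a listed thing).
The state is a dict: "clock": time; "q": joint angles; "qvel": joint speeds; "tau": joint torques, N m; "tcp_pos": TCP position; "eef_rot": TCP orientation; "ft_force": force on the tool from outside, world axes, zero at the start; "wrist_torque": the same for the moment, N m; "finger_gap": finger opening in mm.
Only numpy, scipy, OpenCV 4.12 (cv2) and the standard library are available. Lean on these libraries where they do the work, as an engineer would, in place of code of your own. Each camera call takes 0.05 s, during which the arm holds its last target.

## Working session

There is one attempt and no reset: what is moved stays moved. The work goes in short steps, Python scripts to look and compute and a tool call to move; the robot and the scene stay as the last step left them, time stands still between calls to the robot, and variables do not carry over. Pictures are saved under pics/ and viewed, and the job is handed in when it is done.

Besides the shell and the picture viewer there is one more tool, called as name(argument=value, ...) on one line, values as JSON. move_arm: Moves the arm, as the interface text tells. Shifts and turns lie within -1 to 1; 1 stands for 20 cm of shift or 6 degrees of turn. Its arguments: {"type":"object","properties":{"increments":{"type":"array","items":{"type":"array","items":{"type":"array","items":{"type":"number"}}}},"gripper":{"type":"number"},"newtons":{"type":"number"}},"required":["increments"]}

```bash
ls; mkdir -p pics; python3 - <<'E'
from rig import *
import cv2
s=sense();print(s)
for n in ["scene","side","wrist"]:
    c=get_calibration(n);print(n,c)
    p,d=capture(n);cv2.imwrite(f"pics/{n}0.png",p[:,:,::-1])
E
```

```text
pics
{'clock': 0.0, 'q': array([-1.34035362e-01,  1.50927468e-01,  1.43803315e+00, -1.32837840e-05,
        1.55378711e+00, -1.33967405e-01]), 'qvel': array([-1.33585167e-03,  1.33732905e-03, -6.12946666e-05, -6.20892446e-04,
       -1.14541456e-03, -1.28888160e-03]), 'tau': array([ 9.08163997e-05, -7.13061190e+01, -5.70858908e+01, -1.86872212e-04,
        9.14935896e-03,  2.21375326e-04]), 'tcp_pos': array([ 5.74740448e+02, -9.57509569e-03,  2.21807749e+02]), 'eef_rot': array([-2.22087271e+00, -2.22072230e+00,  1.11632170e-03]), 'ft_force': array([ 0.57407969,  0.84892696, -0.50340761]), 'wrist_torque': array([-0.09765137, -0.04560915,  0.02269526]), 'finger_gap': 84.95141803657737}
scene {'K': array([[445.02144896,   0.        , 255.56512883],
       [  0.        , 445.02144896, 194.46428986],
       [  0.        ,   0.        ,   1.        ]]), 'position': array([1154.29261308, -435.56707495,  858.42165938]), 'rotation': array([0.67709425, 0.34516601, 0.90747573])}
side {'K': array([[438.17201264,   0.        , 260.95493976],
       [  0.        , 438.17201264, 192.28057461],
       [  0.        ,   0.        ,   1.        ]]), 'position': array([-234.77492886,  884.4391158 ,  741.47645558]), 'rotation': array([ 0.46958924, -1.22110461, -2.15962167])}
wrist {'K': array([[297.31863964,   0.        , 256.86245048],
       [  0.        , 297.31863964, 192.47991015],
       [  0.        ,   0.        ,   1.        ]]), 'position': array([574.96296727,  68.14317344, 373.37969354]), 'rotation': array([-2.71505947e-01,  7.67041223e-04,  1.24312576e-04])}
```

View pics/scene0.png

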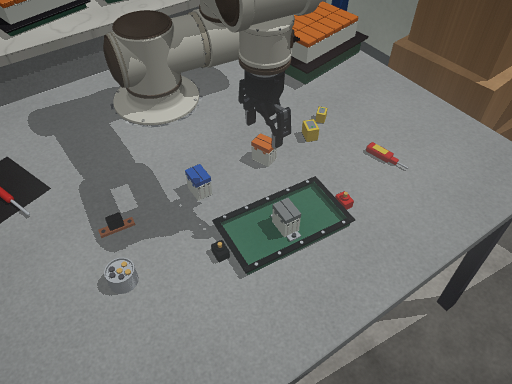

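View pics/side0.png

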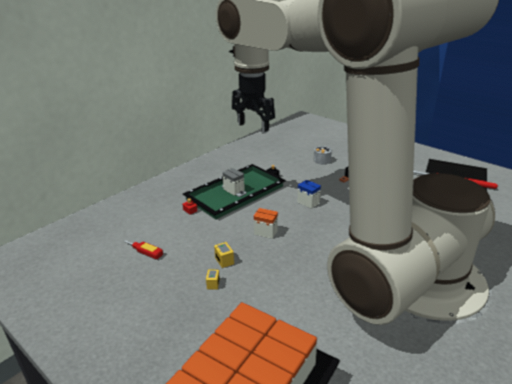

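View pics/wrist0.png

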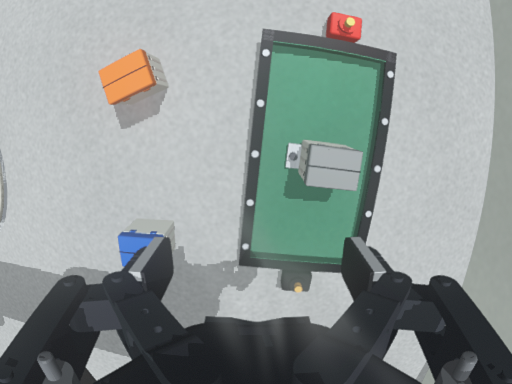

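```bash
cat > h.py <<'E'
from rig import *
import numpy as np, cv2
from scipy.spatial.transform import Rotation as R
def rays(n,c=None):
    c=c or get_calibration(n); K=c["K"]
    u,v=np.meshgrid(np.arange(512),np.arange(384))
    a=(u-K[0,2])/K[0,0]; b=(v-K[1,2])/K[1,1]
    if n=="wrist":
        r=np.hypot(a,b)+1e-12; t=np.tan(np.minimum(r,1.5))/r; a,b=a*t,b*t
    return np.stack([a,-b,-np.ones_like(a)],-1)
def cloud(n,d,c):
    P=rays(n)*d[...,None]
    W=P@R.from_rotvec(c["rotation"]).as_matrix().T+c["position"]
    W[d<=0]=np.nan
    return W
def shot(n,save=None):
    c=get_calibration(n); p,d=capture(n)
    if save: cv2.imwrite(f"pics/{save}.png",p[:,:,::-1])
    return p,cloud(n,d,c),c
def pix(n,c,X):
    x=(np.asarray(X)-c["position"])@R.from_rotvec(c["rotation"]).as_matrix()
    a,b=x[0]/-x[2],-x[1]/-x[2];K=c["K"]
    if n=="wrist":
        r=np.hypot(a,b);t=np.arctan(r)/r;a,b=a*t,b*t
    return K[0,0]*a+K[0,2],K[1,1]*b+K[1,2]
def rect(xy):
    xy=xy.astype(np.float32)
    (cx,cy),(w,h),a=cv2.minAreaRect(xy)
    if w<h: w,h,a=h,w,a+90
    a=(a+90)%180-90
    return np.round([cx,cy,w,h,a],1)  # long side dir angle deg
def tops(p,W,lo=15,hi=120,minn=25):
    "clusters of points with height in lo..hi"
    z=W[...,2]; m=((z>lo)&(z<hi)&(W[...,0]>150)&(np.hypot(W[...,0],W[...,1])<900)).astype(np.uint8)
    n,l,st,_=cv2.connectedComponentsWithStats(m,connectivity=4)
    for i in range(1,n):
        k=l==i
        if k.sum()<minn: continue
        zt=np.nanpercentile(z[k],95)
        t=k&(abs(z-zt)<4)
        if t.sum()<10: continue
        v,u=np.argwhere(t).mean(0)
        print("px",(int(u),int(v)),"n",k.sum(),t.sum(),"ztop",round(float(np.median(z[t])),1),"rgb",p[t].mean(0).astype(int),"rect",rect(W[t][:,:2]))
E
python3 - <<'E'
from h import *
for n in ["scene","side","wrist"]:
    p,W,c=shot(n); print(n); tops(p,W)
    for t in ["tray","bolted","red_terminal","black_terminal","orange_center","blue_center","link_center","unit_center","tester","pot"]:
        for o in mark_of(t,n):
            u,v=np.round(o["centre"]).astype(int)
            if o["score"]>.3 and 0<=u<512 and 0<=v<384: print(t,round(o["score"],2),(u,v),np.round(W[v,u]))
print(sense()["clock"])
E
```

```text
scene
px (325, 38) n 2098 125 ztop 112.5 rgb [123 125 120] rect [162.2 577.3 265.2  51.1 -83.6]
px (321, 110) n 114 58 ztop 33.9 rgb [156 150 100] rect [390.7 355.7  36.9  26.6 -52.9]
px (310, 124) n 256 115 ztop 44.1 rgb [153 147  99] rect [431.5 276.3  52.1  35.3 -23.7]
px (262, 141) n 518 195 ztop 65.8 rgb [174 103  59] rect [431.3 110.8  55.9  44.3  20.5]
px (379, 149) n 219 140 ztop 22.0 rgb [176 115  69] rect [606.5 383.2  70.5  30.5  14.3]
px (197, 173) n 602 268 ztop 66.0 rgb [ 58  86 147] rect [433.8 -96.7  61.3  43.8  -2.4]
px (284, 224) n 2406 1466 ztop 25.8 rgb [60 57 57] rect [652.   26.6 335.1 170.1  84. ]
px (4, 194) n 99 55 ztop 20.6 rgb [166  45  41] rect [ 175.6 -512.4   45.4   13.6   12.7]
px (286, 208) n 800 347 ztop 73.8 rgb [113 117 118] rect [657.2   8.8  58.9  44.   -5.1]
px (112, 217) n 211 88 ztop 43.7 rgb [42 43 43] rect [ 421.5 -322.7   35.4   18.7   84.9]
px (219, 243) n 226 17 ztop 41.9 rgb [162 134  82] rect [ 631.3 -159.6    9.1    8.7   50. ]
px (118, 270) n 836 271 ztop 45.8 rgb [129 125 116] rect [ 566.9 -371.5   63.    62.1   -4.6]
tray 0.51 (np.in
[... 2349 characters left out ...]
69.4  84. ]
px (125, 76) n 2523 1816 ztop 65.9 rgb [231 152  92] rect [430.  114.   58.4  44.9  19.4]
px (332, 167) n 2592 2130 ztop 74.1 rgb [162 169 171] rect [655.9  11.4  58.4  44.3  -6. ]
px (292, 155) n 54 54 ztop 19.0 rgb [113 120 124] rect [618.2  15.7   8.8   8.7   2. ]
px (130, 245) n 1255 583 ztop 66.0 rgb [ 81 127 206] rect [418.  -82.4  63.4  33.   39.3]
bolted 0.81 (np.int64(324), np.int64(160)) [645.  20.  75.]
red_terminal 0.71 (np.int64(337), np.int64(31)) [670. 169.  27.]
black_terminal 0.79 (np.int64(297), np.int64(274)) [ 630. -145.   24.]
orange_center 0.97 (np.int64(136), np.int64(78)) [445. 110.  65.]
blue_center 0.97 (np.int64(145), np.int64(244)) [441. -81.  67.]
1.8
```

```bash
python3 - <<'E'
import cv2,numpy as np
s=cv2.imread("pics/scene0.png");w=cv2.imread("pics/wrist0.png")
f=lambda a,x,y,n=70,m=52:cv2.resize(a[y:y+m,x:x+n],(390,290),interpolation=cv2.INTER_CUBIC)
cv2.imwrite("pics/crop0.png",np.vstack([np.hstack([f(s,290,95),f(s,85,200)]),np.hstack([f(w,90,35,90,67),f(w,280,130,90,67)])]))
E
```

```text
(no output)
```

View pics/crop0.png

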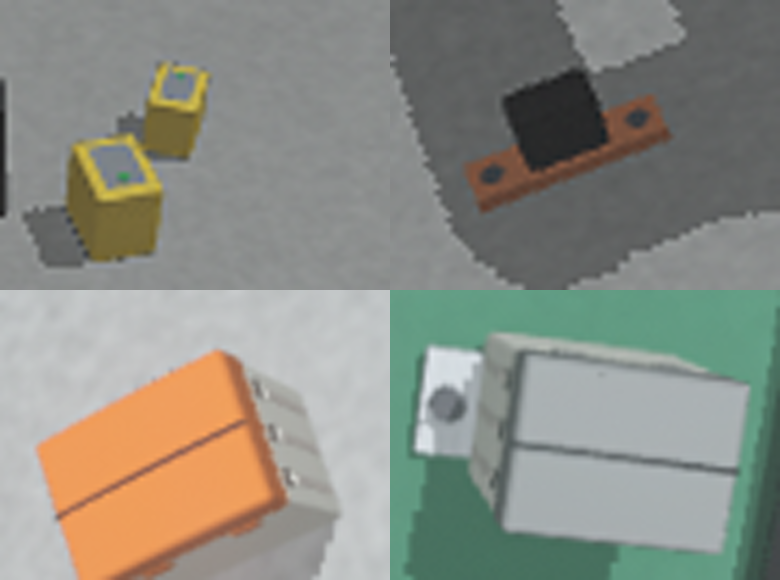

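```bash
cat >> h.py <<'E'
def yaw(s=None):
    s=s or sense(); M=R.from_rotvec(s["eef_rot"]).as_matrix(); return np.degrees(np.arctan2(M[1,1],M[0,1]))
def go(x,y,z,yw=None):
    s=sense(); M=R.from_rotvec(s["eef_rot"]).as_matrix()
    d=M.T@(np.array([x,y,z])-s["tcp_pos"]); 
    print("tcp",np.round(s["tcp_pos"],1),"yaw",round(yaw(s),2),"tilt",np.round(M[:,2],4),"gap",round(s["finger_gap"],1),"F",np.round(s["ft_force"],1),"t",round(s["clock"],2))
    print("shift units",np.round(d/200,4),"len mm",np.round(np.linalg.norm(d),1),"turn units", None if yw is None else np.round(-(yw-yaw(s))/6,3))
E
python3 -c "
from h import *
go(430,114,140,19.5)"
```

```text
tcp [575.   -0.  222.4] yaw -0.0 tilt [-2.e-04  0.e+00 -1.e+00] gap 85.6 F [-0.8  0.1  0.1] t 1.8
shift units [ 0.57   -0.7247  0.4119] len mm 202.0 turn units -3.25
```

move_arm(increments=[[[0.095, -0.1208, 0.0687, 0, 0, 0], [0.095, -0.1208, 0.0687, 0, 0, 0], [0.095, -0.1208, 0.0687, 0, 0, 0], [0.095, -0.1208, 0.0687, 0, 0, 0], [0.095, -0.1208, 0.0687, 0, 0, 0], [0.095, -0.1208, 0.0687, 0, 0, 0], [0, 0, 0, 0, 0, -0.65], [0, 0, 0, 0, 0, -0.65], [0, 0, 0, 0, 0, -0.65], [0, 0, 0, 0, 0, -0.65], [0, 0, 0, 0, 0, -0.65], [0, 0, 0, 0, 0, 0]]], gripper=0)

```text
clock: 3.0
tcp_pos: [430.0, 114.0, 140.1]
eef_rot: [1.811, 2.567, 0.0]
ft_force: [-0.3, -1.0, 0.0]
finger_gap: 85.1
```

```bash
python3 -c "
from h import *
p,W,c=shot('wrist','w1'); tops(p,W)
go(430,114,42,19.5)"
```

```text
px (321, 16) n 2157 1682 ztop 44.0 rgb [190 192 140] rect [428.8 279.6  48.1  36.1 -20.5]
px (480, 16) n 1086 854 ztop 21.8 rgb [208 136  74] rect [603.3 385.8  72.2  29.3  12.4]
px (256, 196) n 4361 3783 ztop 66.0 rgb [213 134  77] rect [429.4 114.4  57.6  43.7  19.3]
px (437, 227) n 2685 2421 ztop 25.3 rgb [56 60 61] rect [660.  119.5 170.6  82.6  -5.9]
px (485, 209) n 699 61 ztop 41.6 rgb [182 153  94] rect [681.3 179.7  11.4   9.2   1.5]
px (339, 310) n 392 333 ztop 25.4 rgb [75 77 79] rect [569.2   6.6  52.6  12.8  82.9]
px (184, 325) n 72 14 ztop 27.1 rgb [151 156 151] rect [406.7 -71.7   4.8   2.7 -12.5]
px (406, 346) n 901 715 ztop 74.2 rgb [139 144 147] rect [654.7   9.3  58.6  40.5  -5.9]
tcp [430. 114. 140.] yaw 19.42 tilt [ 0.  0. -1.] gap 85.3 F [-0.4 -0.6  0.2] t 3.05
shift units [ 2.0e-04 -1.0e-04  4.9e-01] len mm 98.0 turn units -0.013
```

View pics/w1.png

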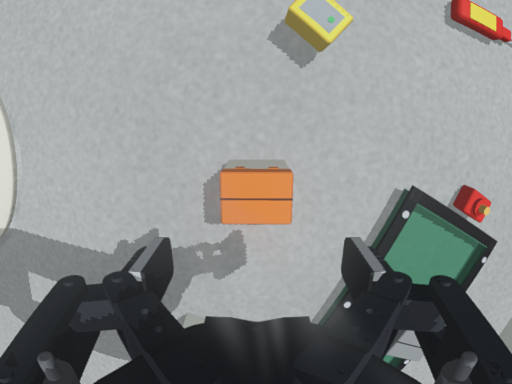

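move_arm(increments=[[[0, 0, 0.1, 0, 0, 0], [0, 0, 0.1, 0, 0, 0], [0, 0, 0.1, 0, 0, 0], [0, 0, 0.1, 0, 0, 0], [0, 0, 0.09, 0, 0, 0], [0, 0, 0, 0, 0, 0]]])

```text
clock: 3.65
tcp_pos: [428.8, 113.8, 40.1]
eef_rot: [-1.814, -2.562, 0.004]
ft_force: [-0.3, 0.4, 0.3]
finger_gap: 85.4
```

move_arm(increments=[[[0, 0, 0, 0, 0, 0], [0, 0, 0, 0, 0, 0], [0, 0, 0, 0, 0, 0], [0, 0, 0, 0, 0, 0], [0, 0, 0, 0, 0, 0], [0, 0, 0, 0, 0, 0], [0, 0, 0, 0, 0, 0], [0, 0, 0, 0, 0, 0]]], gripper=255, newtons=40)

```text
clock: 4.45
tcp_pos: [430.5, 114.0, 43.3]
eef_rot: [1.813, 2.564, 0.001]
ft_force: [-2.8, -0.9, 6.7]
finger_gap: 56.4
```

```bash
python3 -c "
from h import *
p,W,c=shot('wrist','w2'); tops(p,W)
go(430,114,42,19.5)"
```

```text
px (366, 2) n 526 108 ztop 42.1 rgb [176 162  77] rect [443.5 258.4  13.2   5.2  27.9]
px (258, 305) n 24566 3486 ztop 113.5 rgb [39 42 45] rect [429.4 116.4 124.5  29.4  19.7]
px (503, 331) n 348 181 ztop 25.2 rgb [56 66 64] rect [731.6  77.2  31.8  18.9  80.1]
px (411, 374) n 102 17 ztop 26.1 rgb [123 128 123] rect [627.1   9.8   5.9   2.4  88.4]
tcp [430.5 114.   43.2] yaw 19.47 tilt [ 0.0015  0.     -1.    ] gap 56.7 F [-2.9 -0.5  7.6] t 4.5
shift units [ 0.0009 -0.0024  0.0062] len mm 1.3 turn units -0.004
```

View pics/w2.png

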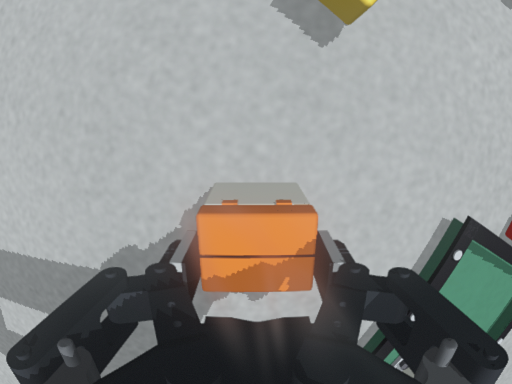

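```bash
cat >> h.py <<'E'
def col(p,W,c,zlo,zhi):
    h=cv2.cvtColor(p,cv2.COLOR_RGB2HSV); H,S,V=h[...,0],h[...,1],h[...,2]
    m={"orange":(H>5)&(H<18)&(S>120),"blue":(H>100)&(H<125)&(S>110),"yellow":(H>20)&(H<33)&(S>110)}[c]
    m&=(W[...,2]>zlo)&(W[...,2]<zhi)
    m=cv2.morphologyEx(m.astype(np.uint8),cv2.MORPH_OPEN,np.ones((3,3)))>0
    v,u=np.argwhere(m).mean(0);print(c,(int(u),int(v)),m.sum(),"z",np.round(np.median(W[m][:,2]),1),rect(W[m][:,:2])); return m
E
python3 -c "
from h import *
p,W,c=shot('wrist'); col(p,W,'orange',55,80)"
```

```text
orange (256, 247) 9742 z 66.3 [430.6 114.9  58.6  44.1  19.7]
```

move_arm(increments=[[[0, 0, -0.1, 0, 0, 0], [0, 0, -0.15, 0, 0, 0], [0, 0, -0.15, 0, 0, 0], [0, 0, -0.15, 0, 0, 0], [0, 0, 0, 0, 0, 0], [0, 0, 0, 0, 0, 0]]])

```text
clock: 5.15
tcp_pos: [430.2, 114.0, 152.5]
eef_rot: [1.813, 2.564, 0.002]
ft_force: [-0.2, 0.7, -2.5]
finger_gap: 56.8
```

```bash
python3 -c "
from h import *
p,W,c=shot('wrist','w3'); col(p,W,'orange',155,190);tops(p,W,15,80)
go(662.1,70,153,-6)"
```

```text
orange (256, 246) 9935 z 175.5 [429.9 114.8  59.   44.2  19.8]
px (317, 19) n 2098 1684 ztop 43.9 rgb [201 203 149] rect [428.8 280.   47.8  36.2 -21.7]
px (473, 18) n 1091 858 ztop 21.8 rgb [218 144  82] rect [603.4 387.   72.6  28.3  10.9]
px (428, 229) n 3050 2710 ztop 25.3 rgb [66 70 71] rect [658.6 108.7 170.3 105.   -5.8]
px (478, 206) n 662 59 ztop 41.6 rgb [196 166 106] rect [680.5 179.    9.9   9.9  14.6]
px (411, 319) n 52 12 ztop 67.9 rgb [88 92 94] rect [644.6  34.5   6.5   0.9  -2.3]
px (387, 344) n 180 64 ztop 74.1 rgb [134 141 143] rect [632.   -5.3  18.8   9.3 -32.1]
px (395, 360) n 130 87 ztop 25.3 rgb [48 55 55] rect [717.2 -70.9  24.   15.6  85.3]
tcp [429.7 113.9 151.6] yaw 19.49 tilt [-2.e-04 -0.e+00 -1.e+00] gap 56.8 F [ 0.1 -0.3 -3.4] t 5.2
shift units [-0.5947  1.0219 -0.007 ] len mm 236.5 turn units 4.248
```

move_arm(increments=[[[-0.085, 0.146, 0, 0, 0, 0], [-0.085, 0.146, 0, 0, 0, 0], [-0.085, 0.146, 0, 0, 0, 0], [-0.085, 0.146, 0, 0, 0, 0], [-0.085, 0.146, 0, 0, 0, 0], [-0.085, 0.146, 0, 0, 0, 0], [-0.085, 0.146, 0, 0, 0, 0], [0, 0, 0, 0, 0, 0.85], [0, 0, 0, 0, 0, 0.85], [0, 0, 0, 0, 0, 0.85], [0, 0, 0, 0, 0, 0.85], [0, 0, 0, 0, 0, 0.85]]])

```text
clock: 6.4
tcp_pos: [661.9, 70.1, 150.2]
eef_rot: [-2.337, -2.097, 0.003]
ft_force: [0.1, 0.1, -3.3]
finger_gap: 56.2
```

move_arm(increments=[[[0, 0, 0, 0, 0, 0], [0, 0, 0, 0, 0, 0]]])

```text
clock: 6.6
tcp_pos: [662.1, 70.0, 150.9]
eef_rot: [-2.331, -2.104, 0.002]
ft_force: [-0.7, -0.1, -2.4]
finger_gap: 56.9
```

```bash
python3 -c "
from h import *
p,W,c=shot('wrist','w4'); col(p,W,'orange',155,190);tops(p,W,15,80)
p,W,c=shot('scene','s4');
go(662.0,69.2,52.5,-6)"
```

```text
orange (257, 247) 10255 z 173.8 [662.3  70.9  59.5  44.4  -5.6]
px (27, 25) n 1345 840 ztop 43.7 rgb [209 206 144] rect [429.4 280.1  49.5  35.8 -20.9]
px (266, 64) n 1370 102 ztop 42.0 rgb [240 221 146] rect [681.1 179.    9.2   8.7  84.6]
px (249, 138) n 6987 6476 ztop 25.2 rgb [95 96 96] rect [656.3  84.  169.3 153.9  -5.9]
px (314, 302) n 344 300 ztop 25.4 rgb [100  75  67] rect [715.6 -75.3  63.9  12.2  84.2]
px (101, 319) n 55 10 ztop 48.5 rgb [123 128 128] rect [455.5 -74.3   4.2   2.   17.2]
tcp [662.2  70.  151.4] yaw -5.88 tilt [-9.e-04  0.e+00 -1.e+00] gap 56.6 F [-0.2 -0.5 -2.8] t 6.7
shift units [-4.200e-03 -2.000e-04  4.943e-01] len mm 98.9 turn units 0.02
```

View pics/w4.png

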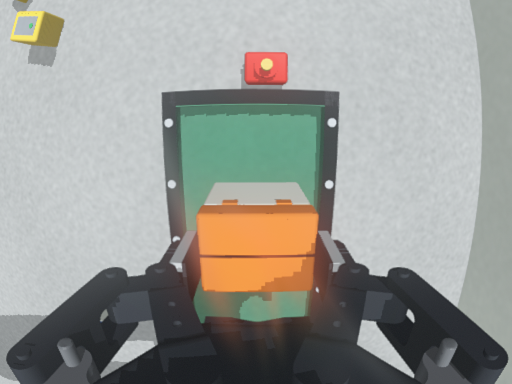

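move_arm(increments=[[[-0.002, 0, 0.12, 0, 0, 0.02], [-0.002, 0, 0.12, 0, 0, 0], [0, 0, 0.12, 0, 0, 0], [0, 0, 0.08, 0, 0, 0], [0, 0, 0.035, 0, 0, 0], [0, 0, 0.01, 0, 0, 0], [0, 0, 0, 0, 0, 0], [0, 0, 0, 0, 0, 0], [0, 0, 0, 0, 0, 0]]])

```text
clock: 7.6
tcp_pos: [662.7, 69.3, 55.9]
eef_rot: [2.336, 2.099, 0.001]
ft_force: [-0.7, 0.5, -3.5]
finger_gap: 56.5
```

```bash
python3 -c "
from h import *
p,W,c=shot('wrist'); col(p,W,'orange',60,100)
go(662.0,69.2,52,-6)"
```

```text
orange (256, 247) 10542 z 78.8 [662.8  70.   59.2  44.7  -6.1]
tcp [662.6  69.3  55.7] yaw -6.12 tilt [ 0.001  0.    -1.   ] gap 56.9 F [ 0.3  0.8 -2.4] t 7.65
shift units [-0.0006 -0.0032  0.0185] len mm 3.8 turn units -0.019
```

move_arm(increments=[[[0, -0.003, 0.01, 0, 0, 0], [0, 0, 0.007, 0, 0, 0], [0, 0, 0.004, 0, 0, 0], [0, 0, 0, 0, 0, 0], [0, 0, 0, 0, 0, 0]]])

```text
clock: 8.15
tcp_pos: [661.7, 69.4, 51.4]
eef_rot: [2.337, 2.1, 0.0]
ft_force: [-3.8, 0.7, 6.0]
finger_gap: 56.7
```

```bash
python3 -c "
from h import *
p,W,c=shot('wrist'); col(p,W,'orange',60,100)
go(662.0,69.2,52,-6)"
```

```text
orange (255, 247) 10443 z 74.4 [661.9  70.   59.2  44.5  -5.9]
tcp [661.7  69.3  51.4] yaw -6.12 tilt [ 2.e-04  0.e+00 -1.e+00] gap 56.9 F [-4.1  0.4  6. ] t 8.2
shift units [-0.0006  0.0015 -0.0031] len mm 0.7 turn units -0.02
```

Touching down (6 N). Release, lift and go over the row to view it.

move_arm(increments=[[[0, 0, 0, 0, 0, 0], [0, 0, 0, 0, 0, 0], [0, 0, 0, 0, 0, 0], [0, 0, 0, 0, 0, 0], [0, 0, -0.08, 0, 0, 0], [0, 0, -0.15, 0, 0, 0], [0, 0, -0.2, 0, 0, 0], [-0.1, 0, -0.2, 0, 0, 0], [-0.15, 0, -0.15, 0, 0, 0], [-0.2, 0, 0, 0, 0, 0], [-0.15, 0, 0, 0, 0, 0], [0, 0, 0, 0, 0, 0]]], gripper=0)

```text
clock: 9.4
tcp_pos: [648.6, -53.5, 208.3]
eef_rot: [2.339, 2.095, 0.0]
ft_force: [0.7, 0.5, -0.6]
finger_gap: 85.2
```

```bash
python3 -c "
from h import *
p,W,c=shot('wrist','w5'); tops(p,W,60,90);col(p,W,'blue',50,90)
go(433,-95,160,-2)"
```

```text
px (255, 55) n 2708 2613 ztop 73.9 rgb [231 160  88] rect [661.1  69.3  58.3  43.5  -6.2]
px (257, 115) n 2732 2730 ztop 74.0 rgb [166 171 172] rect [656.4  10.5  58.3  44.   -6.4]
px (84, 231) n 1324 1250 ztop 66.0 rgb [ 83 128 206] rect [431.5 -93.7  59.6  44.1  -3.1]
blue (86, 230) 1408 z 65.8 [432.2 -93.8  58.7  44.1  -3. ]
tcp [648.8 -51.7 208. ] yaw -6.26 tilt [ 9.e-04 -3.e-04 -1.e+00] gap 85.8 F [-0.6  0.6  0.7] t 9.45
shift units [-0.333  -1.049   0.2392] len mm 225.3 turn units -0.71
```

View pics/w5.png

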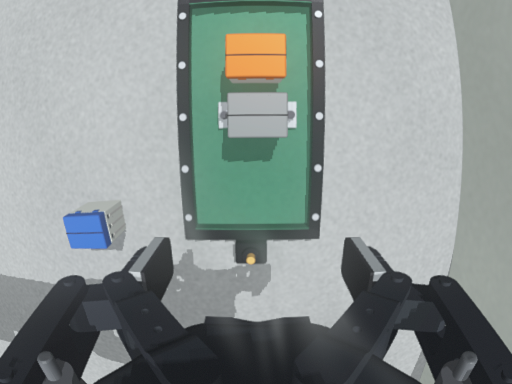

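```bash
cat >> h.py <<'E'
def fine(W,m,a):
    "centre and sizes in frame rotated by a deg using edge medians; also edge angles"
    t=np.radians(a); ex=np.array([np.cos(t),np.sin(t)]); ey=np.array([-ex[1],ex[0]])
    P=W[m][:,:2]; c0=np.median(P,0); X=(P-c0)@ex; Y=(P-c0)@ey
    def edges(A,B):
        b=np.round(B/1.5); ks=[k for k in np.unique(b) if (b==k).sum()>10 and abs(k*1.5)<0.7*np.percentile(abs(B),98)]
        lo=np.array([A[b==k].min() for k in ks]);hi=np.array([A[b==k].max() for k in ks]);B=np.array(ks)*1.5
        return np.median(lo),np.median(hi),np.degrees(np.arctan(np.polyfit(B,lo,1)[0])),np.degrees(np.arctan(np.polyfit(B,hi,1)[0]))
    x0,x1,ax0,ax1=edges(X,Y); y0,y1,ay0,ay1=edges(Y,X)
    c=c0+ex*(x0+x1)/2+ey*(y0+y1)/2
    print("centre",np.round(c,2),"size",np.round([x1-x0,y1-y0],1),"angle",np.round([a+ay0,a+ay1,a-ax0,a-ax1],2)); return c
def flat(W,px,tol=3):
    z0=np.nanmedian(W[px[1]-3:px[1]+4,px[0]-3:px[0]+4,2])
    m=(abs(W[...,2]-z0)<tol).astype(np.uint8); n,l=cv2.connectedComponents(m,connectivity=4)
    k=np.bincount(l[px[1]-3:px[1]+4,px[0]-3:px[0]+4].ravel()); k[0]=0
    return l==k.argmax()
def rel(cb,c,a):
    t=np.radians(a); d=c-cb; print("lateral",round(d@[np.cos(t),np.sin(t)],2),"along",round(d@[-np.sin(t),np.cos(t)],2))
E
python3 -c "
from h import *
p,W,c=shot('wrist')
o=fine(W,flat(W,(255,45)),-6.1); g=fine(W,flat(W,(257,105)),-6.1); fine(W,flat(W,(86,225)),-3)
for a in (-6,-6.2,-6.4): rel(g,o,a)
"
```

```text
centre [660.52  69.05] size [56.8 42.7] angle [-6.29 -6.33 -5.36 -8.31]
centre [656.01  10.48] size [57.2 43.5] angle [-4.07 -6.28 -3.82 -5.58]
centre [431.92 -93.86] size [56.3 42.1] angle [-3.41 -2.83 -0.97 -2.57]
lateral -1.64 along 58.73
lateral -1.84 along 58.72
lateral -2.05 along 58.72
```

```bash
python3 -c "
from h import *
go(432,-93.8,140,-2.9)"
```

```text
tcp [648.9 -50.4 207.8] yaw -6.19 tilt [ 8.e-04  1.e-04 -1.e+00] gap 85.5 F [ 0.2  0.5 -0.7] t 9.5
shift units [-0.3325 -1.055   0.3381] len mm 231.3 turn units -0.549
```

move_arm(increments=[[[-0.0415, -0.132, 0.0422, 0, 0, 0], [-0.0415, -0.132, 0.0422, 0, 0, 0], [-0.0415, -0.132, 0.0422, 0, 0, 0], [-0.0415, -0.132, 0.0422, 0, 0, 0], [-0.0415, -0.132, 0.0422, 0, 0, 0], [-0.0415, -0.132, 0.0422, 0, 0, 0], [-0.0415, -0.132, 0.0422, 0, 0, 0], [-0.0415, -0.132, 0.0422, 0, 0, 0], [0, 0, 0, 0, 0, -0.55], [0, 0, 0, 0, 0, 0], [0, 0, 0, 0, 0, 0], [0, 0, 0, 0, 0, 0]]])

```text
clock: 10.7
tcp_pos: [432.4, -93.1, 139.5]
eef_rot: [2.276, 2.166, 0.0]
ft_force: [0.8, 1.1, 0.3]
finger_gap: 85.0
```

```bash
python3 -c "
from h import *
p,W,c=shot('wrist','w6');tops(p,W,15,100); m=col(p,W,'blue',50,90)
b=fine(W,m,-3)
go(b[0],b[1],43,-2.9)"
```

```text
px (491, 52) n 14045 3460 ztop 73.9 rgb [178 142 110] rect [657.2  40.5 103.6  59.5  83.9]
px (433, 74) n 79 72 ztop 18.8 rgb [90 93 99] rect [617.8  14.8   9.9   9.7  -2.2]
px (255, 199) n 4409 3778 ztop 66.1 rgb [ 76 119 196] rect [431.  -94.5  57.6  44.5  -2.7]
blue (255, 197) 3757 z 66.0 [430.9 -93.9  57.   43.4  -2.5]
centre [430.89 -93.83] size [56.4 42.6] angle [-2.98 -2.31 -2.22 -2.85]
tcp [432.3 -93.2 139.4] yaw -2.83 tilt [-0.  0. -1.] gap 85.5 F [ 0.7 -0.7  0.2] t 10.75
shift units [-0.0034 -0.0068  0.4819] len mm 96.4 turn units 0.012
```

View pics/w6.png

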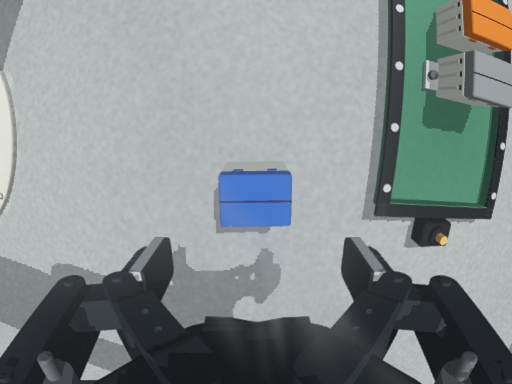

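move_arm(increments=[[[-0.0034, -0.0065, 0.1, 0, 0, 0], [0, 0, 0.1, 0, 0, 0], [0, 0, 0.1, 0, 0, 0], [0, 0, 0.1, 0, 0, 0], [0, 0, 0.082, 0, 0, 0], [0, 0, 0, 0, 0, 0], [0, 0, 0, 0, 0, 0]]])

```text
clock: 11.45
tcp_pos: [430.8, -94.1, 43.2]
eef_rot: [-2.275, -2.166, 0.0]
ft_force: [0.4, 0.2, 0.3]
finger_gap: 85.6
```

move_arm(increments=[[[0, 0, 0, 0, 0, 0], [0, 0, 0, 0, 0, 0], [0, 0, 0, 0, 0, 0], [0, 0, 0, 0, 0, 0], [0, 0, 0, 0, 0, 0], [0, 0, 0, 0, 0, 0], [0, 0, 0, 0, 0, 0]]], gripper=255)

```text
clock: 12.15
tcp_pos: [430.9, -94.3, 43.8]
eef_rot: [2.275, 2.165, 0.001]
ft_force: [-2.2, 1.8, 8.4]
finger_gap: 56.4
```

```bash
python3 -c "
from h import *
p,W,c=shot('wrist'); m=col(p,W,'blue',50,90);fine(W,m,-3)
go(430,-94,43,-2.9)"
```

```text
blue (257, 247) 9746 z 66.0 [430.9 -94.2  57.6  44.4  -2.5]
centre [430.96 -94.01] size [56.7 43.6] angle [-2.78 -2.36 -2.99 -2.55]
tcp [430.9 -94.3  43.8] yaw -2.82 tilt [ 1.1e-03 -5.0e-04 -1.0e+00] gap 56.7 F [-2.5  1.5  8.7] t 12.2
shift units [ 0.0011 -0.0046  0.0042] len mm 1.3 turn units 0.013
```

move_arm(increments=[[[0, 0, -0.1, 0, 0, 0], [0, 0, -0.15, 0, 0, 0], [0, 0, -0.15, 0, 0, 0], [0, 0, -0.15, 0, 0, 0], [0, 0, 0, 0, 0, 0], [0, 0, 0, 0, 0, 0]]])

```text
clock: 12.8
tcp_pos: [430.6, -94.1, 152.9]
eef_rot: [2.275, 2.166, 0.0]
ft_force: [-0.7, 1.1, -3.2]
finger_gap: 56.4
```

```bash
python3 -c "
from h import *
p,W,c=shot('wrist','w7'); m=col(p,W,'blue',150,190);fine(W,m,-3)
go(649.9,-48.2,153,-6)"
```

```text
blue (256, 246) 9789 z 174.9 [430.6 -93.8  57.6  44.5  -2.6]
centre [430.65 -93.76] size [56.5 43.5] angle [-1.54 -2.14 -2.91 -2.57]
tcp [430.2 -94.  152.1] yaw -2.82 tilt [-8.e-04  3.e-04 -1.e+00] gap 56.6 F [ 0.2  0.3 -3.2] t 12.85
shift units [ 0.2828  1.0861 -0.0052] len mm 224.5 turn units 0.53
```

move_arm(increments=[[[0.0353, 0.1357, 0, 0, 0, 0], [0.0353, 0.1357, 0, 0, 0, 0], [0.0353, 0.1357, 0, 0, 0, 0], [0.0353, 0.1357, 0, 0, 0, 0], [0.0353, 0.1357, 0, 0, 0, 0], [0.0353, 0.1357, 0, 0, 0, 0], [0.0353, 0.1357, 0, 0, 0, 0], [0.0353, 0.1357, 0, 0, 0, 0], [0, 0, 0, 0, 0, 0.53], [0, 0, 0, 0, 0, 0], [0, 0, 0, 0, 0, 0]]])

```text
clock: 13.95
tcp_pos: [649.5, -48.4, 151.5]
eef_rot: [-2.332, -2.103, 0.002]
ft_force: [0.3, 0.7, -3.9]
finger_gap: 56.7
```

```bash
python3 -c "
from h import *
p,W,c=shot('wrist','w8'); m=col(p,W,'blue',150,190);b=fine(W,m,-6);tops(p,W,60,85)
go(650.2,-48.,54,-6)"
```

```text
blue (256, 246) 9941 z 173.5 [649.1 -48.2  58.8  44.4  -5.2]
centre [649.52 -48.02] size [56.9 43.5] angle [-4.16 -5.43 -5.38 -6.08]
px (256, 48) n 4136 4062 ztop 73.9 rgb [242 170  94] rect [660.9  69.4  58.5  44.4  -5.8]
px (257, 122) n 4175 4171 ztop 74.0 rgb [177 182 184] rect [656.2  11.2  58.2  43.3  -5.7]
tcp [649.5 -48.4 152. ] yaw -5.93 tilt [-1.4e-03  3.0e-04 -1.0e+00] gap 56.9 F [ 0.   0.2 -2.1] t 14.0
shift units [0.0025 0.0037 0.49  ] len mm 98.0 turn units 0.011
```

View pics/w8.png

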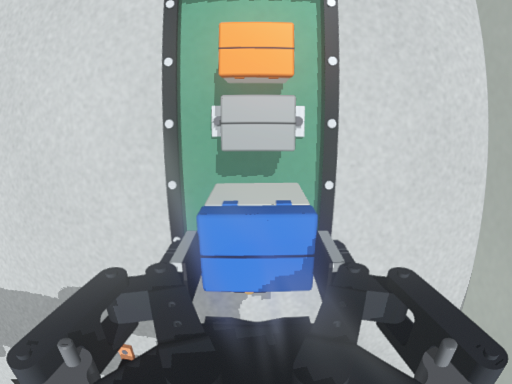

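move_arm(increments=[[[0.0025, 0.0037, 0.12, 0, 0, 0], [0, 0, 0.12, 0, 0, 0], [0, 0, 0.12, 0, 0, 0], [0, 0, 0.08, 0, 0, 0], [0, 0, 0.04, 0, 0, 0], [0, 0, 0, 0, 0, 0], [0, 0, 0, 0, 0, 0], [0, 0, 0, 0, 0, 0]]])

```text
clock: 14.8
tcp_pos: [651.5, -48.1, 58.0]
eef_rot: [2.334, 2.101, 0.002]
ft_force: [0.1, -0.4, -3.3]
finger_gap: 56.8
```

```bash
python3 -c "
from h import *
p,W,c=shot('wrist'); m=col(p,W,'blue',60,100);b=fine(W,m,-6)
p,W,c=shot('wrist'); m=col(p,W,'blue',60,100);b=fine(W,m,-6)
tops(p,W,60,90)
go(650.2,-48.,52,-6)"
```

```text
blue (256, 248) 10734 z 80.1 [651.2 -47.9  59.   44.8  -6.3]
centre [651.48 -47.88] size [57.3 43.7] angle [-6.17 -5.45 -5.75 -5.31]
blue (256, 248) 10746 z 80.0 [651.3 -48.   59.   44.5  -5.3]
centre [651.38 -47.87] size [57.4 43.6] angle [-6.03 -5.46 -5.45 -5.67]
px (250, 26) n 7109 6612 ztop 73.9 rgb [245 173  94] rect [659.9  61.3  58.4  27.5  -6.2]
px (253, 130) n 11623 11615 ztop 74.0 rgb [182 188 191] rect [656.2  11.2  58.3  44.3  -5.9]
px (257, 251) n 11094 8839 ztop 80.1 rgb [ 70 128 213] rect [651.5 -47.9  84.7  44.   -6.1]
tcp [651.3 -48.   57.7] yaw -5.99 tilt [ 1.2e-03 -2.0e-04 -1.0e+00] gap 56.8 F [-0.5  0.2 -3.5] t 14.9
shift units [-0.0005 -0.0057  0.0286] len mm 5.8 turn units 0.001
```

move_arm(increments=[[[0.002, -0.006, 0.01, 0, 0, 0], [0, 0, 0.01, 0, 0, 0], [0, 0, 0.007, 0, 0, 0], [0, 0, 0.003, 0, 0, 0], [0, 0, 0, 0, 0, 0], [0, 0, 0, 0, 0, 0]]])

```text
clock: 15.5
tcp_pos: [649.7, -47.4, 51.9]
eef_rot: [2.334, 2.102, 0.0]
ft_force: [-7.8, 1.0, 12.6]
finger_gap: 56.4
```

```bash
python3 -c "
from h import *
p,W,c=shot('wrist'); m=col(p,W,'blue',60,100);b=fine(W,m,-6)
tops(p,W,60,90)
go(650.2,-48.,52,-6)"
```

```text
blue (257, 249) 10832 z 74.1 [649.5 -47.3  58.6  44.5  -5.6]
centre [649.78 -47.1 ] size [57.4 43.6] angle [-5.89 -5.48 -5.33 -5.27]
px (254, 25) n 7280 6727 ztop 73.9 rgb [244 172  94] rect [660.   60.6  58.3  26.2  -6.1]
px (257, 132) n 12643 12637 ztop 74.0 rgb [182 188 190] rect [656.2  11.2  58.5  44.3  -6. ]
px (257, 254) n 11311 687 ztop 83.8 rgb [ 76  90 114] rect [649.9 -46.6  84.   22.5  -6. ]
tcp [649.8 -47.4  52. ] yaw -6.0 tilt [ 3.e-04 -1.e-04 -1.e+00] gap 56.8 F [-6.7  1.5 11.8] t 15.55
shift units [-0.0029  0.0024 -0.0002] len mm 0.7 turn units 0.001
```

move_arm(increments=[[[-0.001, 0.001, -0.004, 0, 0, 0], [0, 0, 0, 0, 0, 0], [0, 0, 0, 0, 0, 0]]])

```text
clock: 15.85
tcp_pos: [650.1, -47.7, 52.0]
eef_rot: [2.334, 2.102, 0.0]
ft_force: [-3.4, 1.0, 5.5]
finger_gap: 56.8
```

move_arm(increments=[[[0, 0, 0, 0, 0, 0], [0, 0, 0, 0, 0, 0], [0, 0, 0, 0, 0, 0], [0, 0, 0, 0, 0, 0], [0, 0, -0.08, 0, 0, 0], [0, 0, -0.15, 0, 0, 0], [0, 0, -0.2, 0, 0, 0], [-0.05, 0, -0.2, 0, 0, 0], [-0.05, 0, -0.2, 0, 0, 0], [0, 0, 0, 0, 0, 0], [0, 0, 0, 0, 0, 0]]], gripper=0)

```text
clock: 16.95
tcp_pos: [648.1, -67.8, 219.4]
eef_rot: [2.334, 2.1, 0.002]
ft_force: [-0.6, -0.1, -1.1]
finger_gap: 85.4
```

```bash
python3 -c "
from h import *
p,W,c=shot('wrist','w9'); tops(p,W,60,90)
go(425,-318,150,-5)"
```

```text
px (254, 43) n 2515 2433 ztop 73.9 rgb [227 158  87] rect [661.1  69.5  57.8  44.9  -5.8]
px (256, 100) n 2498 2493 ztop 74.0 rgb [165 171 173] rect [656.   10.8  57.9  42.6  -6.1]
px (256, 159) n 2421 2378 ztop 74.0 rgb [ 64 120 203] rect [649.8 -47.8  57.7  43.6  -6. ]
tcp [647.7 -67.5 217.9] yaw -6.01 tilt [ 2.e-04 -0.e+00 -1.e+00] gap 85.6 F [-0.1  0.  -0.4] t 17.0
shift units [-1.362  -0.9765  0.3394] len mm 342.0 turn units -0.168
```

View pics/w9.png

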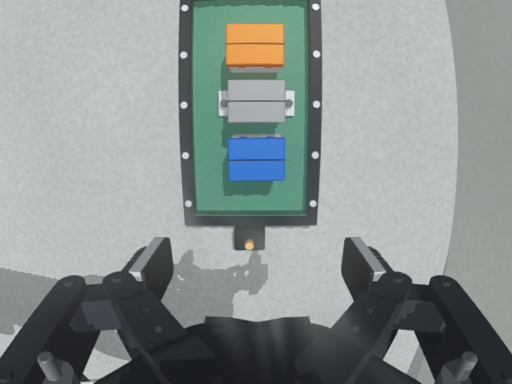

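move_arm(increments=[[[-0.136, -0.0977, 0.034, 0, 0, 0], [-0.136, -0.0977, 0.034, 0, 0, 0], [-0.136, -0.0977, 0.034, 0, 0, 0], [-0.136, -0.0977, 0.034, 0, 0, 0], [-0.136, -0.0977, 0.034, 0, 0, 0], [-0.136, -0.0977, 0.034, 0, 0, 0], [-0.136, -0.0977, 0.034, 0, 0, 0], [-0.136, -0.0977, 0.034, 0, 0, 0], [-0.136, -0.0977, 0.034, 0, 0, 0], [-0.136, -0.0977, 0.034, 0, 0, 0], [0, 0, 0, 0, 0, 0], [0, 0, 0, 0, 0, 0]]])

```text
clock: 18.2
tcp_pos: [424.6, -317.5, 148.8]
eef_rot: [-2.335, -2.1, -0.0]
ft_force: [0.2, 0.4, -0.6]
finger_gap: 85.8
```

```bash
python3 -c "
from h import *
p,W,c=shot('wrist','w10'); tops(p,W,15,90);print(); tops(p,W,4,15)
go(425,-318,150,-5)"
```

```text
px (466, 6) n 707 641 ztop 25.1 rgb [44 46 49] rect [ 670.  -141.3  104.1   25.9    9.6]
px (442, 15) n 924 77 ztop 41.5 rgb [183 156  93] rect [ 629.3 -157.7   11.     9.6   11.2]
px (251, 192) n 853 742 ztop 43.8 rgb [73 72 73] rect [ 419.2 -320.6   35.5   17.5   84.1]
px (401, 224) n 3227 1224 ztop 45.6 rgb [157 154 142] rect [ 565.1 -369.7   63.9   63.1  -14.9]
px (102, 333) n 56 42 ztop 21.0 rgb [137  35  33] rect [ 186.9 -509.    18.     9.3   50.9]

px (473, 1) n 26 12 ztop 12.9 rgb [41 68 56] rect [ 705.7 -121.2    5.     1.9  -82.6]
px (420, 24) n 198 86 ztop 12.3 rgb [39 41 42] rect [ 620.7 -165.4   46.4   22.5  -45.7]
px (253, 174) n 890 881 ztop 8.1 rgb [180 136 112] rect [ 419.7 -321.    84.8   21.5   83.2]
px (372, 201) n 227 103 ztop 12.9 rgb [109 114 117] rect [ 549.2 -354.9   58.7   20.    48.7]
tcp [ 425.2 -317.1  149.2] yaw -6.01 tilt [-7.e-04  1.e-03 -1.e+00] gap 85.6 F [ 0.3 -0.2 -0.2] t 18.25
shift units [-0.0044 -0.0004 -0.0042] len mm 1.2 turn units -0.169
```

View pics/w10.png

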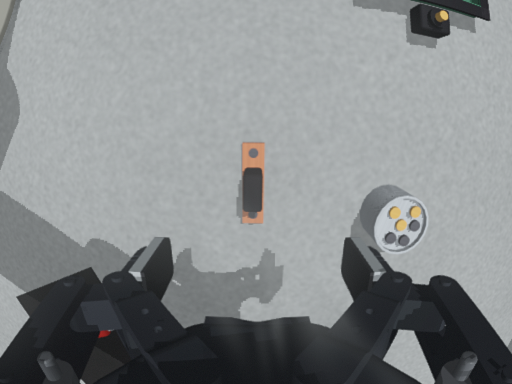

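```bash
python3 -c "
from h import *
go(419.4,-320.8,30,-6.3)"
```

```text
tcp [ 425.2 -317.1  149.2] yaw -6.01 tilt [-7.e-04  1.e-03 -1.e+00] gap 85.6 F [ 0.3 -0.2 -0.2] t 18.25
shift units [-0.0218 -0.0263  0.5958] len mm 119.3 turn units 0.048
```

move_arm(increments=[[[-0.0218, -0.0263, 0.1, 0, 0, 0.045], [0, 0, 0.1, 0, 0, 0], [0, 0, 0.1, 0, 0, 0], [0, 0, 0.12, 0, 0, 0], [0, 0, 0.11, 0, 0, 0], [0, 0, 0.065, 0, 0, 0], [0, 0, 0, 0, 0, 0], [0, 0, 0, 0, 0, 0]]])

```text
clock: 19.05
tcp_pos: [420.0, -321.3, 31.3]
eef_rot: [2.339, 2.097, -0.0]
ft_force: [0.5, 0.7, 0.2]
finger_gap: 85.4
```

move_arm(increments=[[[0, 0, 0, 0, 0, 0], [0, 0, 0, 0, 0, 0], [0, 0, 0, 0, 0, 0], [0, 0, 0, 0, 0, 0], [0, 0, 0, 0, 0, 0], [0, 0, 0, 0, 0, 0], [0, 0, 0, 0, 0, 0], [0, 0, 0, 0, 0, 0], [0, 0, 0, 0, 0, 0], [0, 0, 0, 0, 0, 0]]], gripper=255, newtons=30)

```text
clock: 20.05
tcp_pos: [419.6, -321.6, 30.9]
eef_rot: [2.339, 2.096, 0.0]
ft_force: [-0.5, 1.2, 5.5]
finger_gap: 17.1
```

```bash
python3 -c "
from h import *
p,W,c=shot('wrist','w11'); print(); tops(p,W,4,15)
go(419.4,-320.8,30,-6.3)"
```

```text
px (504, 2) n 122 41 ztop 12.1 rgb [24 25 27] rect [ 626.6 -172.2   18.4    1.8   -3.3]
px (256, 177) n 1673 1636 ztop 8.1 rgb [198 149 120] rect [ 422.2 -298.4   39.3   21.9   82.8]
px (434, 242) n 685 287 ztop 12.8 rgb [114 119 123] rect [ 549.6 -355.4   60.5   22.6   47. ]
px (255, 276) n 144 144 ztop 8.2 rgb [153 108  83] rect [ 415.3 -359.7   21.2    6.6   -7.5]
px (52, 382) n 26 18 ztop 12.3 rgb [110  29  26] rect [ 160.7 -503.6   21.5    1.8   19.1]
tcp [ 419.6 -321.5   30.9] yaw -6.27 tilt [ 3.e-04 -3.e-04 -1.e+00] gap 16.5 F [0.2 0.5 5. ] t 20.1
shift units [ 0.0036 -0.0013  0.0046] len mm 1.2 turn units 0.005
```

View pics/w11.png

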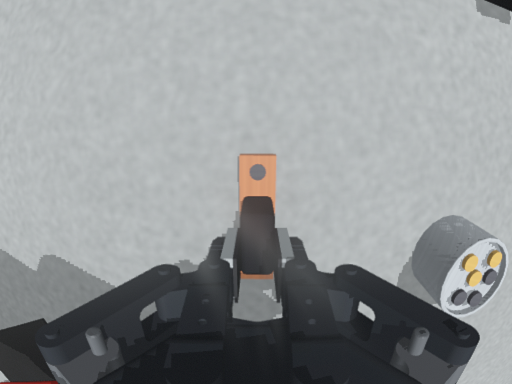

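move_arm(increments=[[[0, 0, -0.1, 0, 0, 0], [0, 0, -0.15, 0, 0, 0], [0, 0, -0.15, 0, 0, 0], [0, 0, -0.15, 0, 0, 0], [0, 0, -0.1, 0, 0, 0], [0, 0, 0, 0, 0, 0], [0, 0, 0, 0, 0, 0]]])

```text
clock: 20.8
tcp_pos: [419.3, -321.3, 160.0]
eef_rot: [-2.339, -2.096, 0.0]
ft_force: [0.9, 0.6, -1.1]
finger_gap: 17.1
```

```bash
python3 -c "
from h import *
p,W,c=shot('wrist','w12'); tops(p,W,120,145)
go(658.5,39.8,160,-5.9)"
```

```text
px (256, 176) n 1709 1626 ztop 137.2 rgb [200 152 122] rect [ 422.1 -297.3   37.3   22.    83.1]
px (256, 275) n 153 153 ztop 137.1 rgb [155 112  90] rect [ 415.3 -359.3   21.8    7.2   -7.4]
tcp [ 419.1 -321.1  159.4] yaw -6.27 tilt [-0.0012  0.001  -1.    ] gap 16.5 F [-0.1  0.3 -1.5] t 20.85
shift units [ 1.9246  0.9928 -0.0024] len mm 433.1 turn units -0.062
```

move_arm(increments=[[[0.1604, 0.0827, 0, 0, 0, 0], [0.1604, 0.0827, 0, 0, 0, 0], [0.1604, 0.0827, 0, 0, 0, 0], [0.1604, 0.0827, 0, 0, 0, 0], [0.1604, 0.0827, 0, 0, 0, 0], [0.1604, 0.0827, 0, 0, 0, 0], [0.1604, 0.0827, 0, 0, 0, 0], [0.1604, 0.0827, 0, 0, 0, 0], [0.1604, 0.0827, 0, 0, 0, 0], [0.1604, 0.0827, 0, 0, 0, 0], [0.1604, 0.0827, 0, 0, 0, 0], [0.1604, 0.0827, 0, 0, 0, 0]]])

```text
clock: 22.05
tcp_pos: [658.9, 41.0, 158.7]
eef_rot: [-2.338, -2.095, 0.003]
ft_force: [0.1, -0.2, -0.6]
finger_gap: 16.3
```

move_arm(increments=[[[0, 0, 0, 0, 0, -0.06], [0, 0, 0, 0, 0, 0], [0, 0, 0, 0, 0, 0]]])

```text
clock: 22.35
tcp_pos: [658.2, 38.9, 159.6]
eef_rot: [-2.333, -2.103, 0.002]
ft_force: [-0.6, -0.4, -1.3]
finger_gap: 16.8
```

```bash
python3 -c "
from h import *
p,W,c=shot('wrist','w13'); tops(p,W,115,150);tops(p,W,60,85)
go(658.5,39.8,107,-5.9)"
```

```text
px (257, 197) n 1788 107 ztop 143.7 rgb [113  76  65] rect [660.1  56.1  17.8   3.1  -7. ]
px (257, 275) n 154 154 ztop 136.9 rgb [171 123 102] rect [654.3   0.8  21.9   7.8  -4.5]
px (256, 151) n 2690 2624 ztop 74.0 rgb [248 166  89] rect [661.   69.6  57.7  44.1  -6. ]
px (231, 214) n 447 397 ztop 74.0 rgb [153 150 148] rect [634.8  20.6  30.7  12.2  82.4]
px (283, 215) n 545 494 ztop 74.0 rgb [176 177 178] rect [678.4  15.1  31.9  14.7  84.8]
px (256, 290) n 872 872 ztop 74.1 rgb [ 54  96 165] rect [648.2 -55.4  36.9  28.6  -5. ]
tcp [658.3  38.7 160. ] yaw -5.97 tilt [-1.e-03 -1.e-04 -1.e+00] gap 16.9 F [-0.5 -0.7 -0.9] t 22.4
shift units [0.0057 0.0009 0.2652] len mm 53.1 turn units -0.011
```

View pics/w13.png

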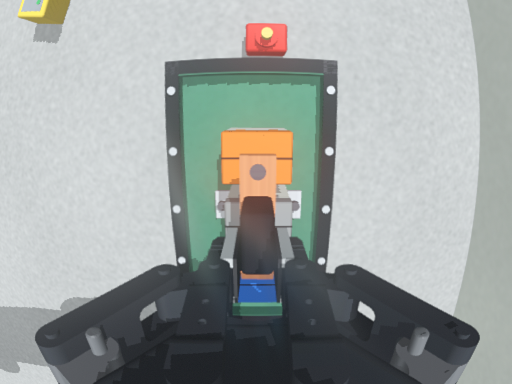

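Centred nicely. Lower to just above contact.

move_arm(increments=[[[0.0057, 0.0009, 0.08, 0, 0, 0], [0, 0, 0.08, 0, 0, 0], [0, 0, 0.06, 0, 0, 0], [0, 0, 0.03, 0, 0, 0], [0, 0, 0, 0, 0, 0], [0, 0, 0, 0, 0, 0], [0, 0, 0, 0, 0, 0]]])

```text
clock: 23.1
tcp_pos: [659.4, 40.7, 111.3]
eef_rot: [2.332, 2.104, 0.001]
ft_force: [0.6, 0.5, -0.2]
finger_gap: 17.1
```

```bash
python3 -c "
from h import *
p,W,c=shot('wrist','w14'); tops(p,W,80,95);
go(658.5,39.8,105,-5.9)"
```

```text
px (256, 176) n 1694 1635 ztop 88.4 rgb [230 171 133] rect [662.1  64.9  36.9  22.   83.5]
px (257, 275) n 153 153 ztop 88.5 rgb [174 125  99] rect [655.6   2.7  21.8   8.2  -4.3]
tcp [659.4  40.7 111.3] yaw -5.91 tilt [ 9.e-04 -0.e+00 -1.e+00] gap 16.8 F [ 0.7 -1.1 -1. ] t 23.15
shift units [-0.0048 -0.0038  0.0314] len mm 6.4 turn units -0.001
```

move_arm(increments=[[[-0.003, -0.0038, 0.012, 0, 0, 0], [0, 0, 0.01, 0, 0, 0], [0, 0, 0.006, 0, 0, 0], [0, 0, 0.003, 0, 0, 0], [0, 0, 0, 0, 0, 0], [0, 0, 0, 0, 0, 0]]])

```text
clock: 23.75
tcp_pos: [658.4, 40.1, 104.9]
eef_rot: [2.333, 2.104, 0.001]
ft_force: [-1.5, -0.5, 5.7]
finger_gap: 16.8
```

```bash
python3 -c "
from h import *
p,W,c=shot('wrist','w15'); tops(p,W,78,95);
go(658.5,39.8,105,-5.9)"
```

```text
px (256, 197) n 1761 109 ztop 89.0 rgb [128  77  62] rect [660.3  57.5  17.6   3.1  -8.7]
px (256, 276) n 145 145 ztop 82.2 rgb [177 126  98] rect [654.3   2.3  21.2   7.6  -7.2]
tcp [658.4  40.1 104.9] yaw -5.91 tilt [ 5.e-04 -1.e-04 -1.e+00] gap 16.6 F [-2.7  0.2  5.2] t 23.8
shift units [-0.0015  0.0008 -0.0003] len mm 0.4 turn units -0.002
```

move_arm(increments=[[[0, 0, 0, 0, 0, 0], [0, 0, 0, 0, 0, 0], [0, 0, 0, 0, 0, 0], [0, 0, 0, 0, 0, 0], [0, 0, 0, 0, 0, 0], [0, 0, -0.08, 0, 0, 0], [0, 0, -0.15, 0, 0, 0], [0, 0, -0.2, 0, 0, 0], [-0.1, 0, -0.1, 0, 0, 0], [-0.2, 0, 0, 0, 0, 0], [-0.1, 0, 0, 0, 0, 0], [0, 0, 0, 0, 0, 0]]], gripper=0)

```text
clock: 25.0
tcp_pos: [649.9, -41.9, 211.8]
eef_rot: [2.335, 2.1, 0.0]
ft_force: [-0.1, 0.4, 0.0]
finger_gap: 85.6
```

```bash
python3 -c "
from h import *
p,W,c=shot('wrist','w16'); tops(p,W,78,95);tops(p,W,60,78);tops(p,W,100,130)
go(429,280,150,-20.8)"
```

```text
px (256, 63) n 507 507 ztop 82.1 rgb [215 162 125] rect [662.2  71.3  22.4  21.9  -6.2]
px (256, 124) n 646 646 ztop 82.1 rgb [183 136 109] rect [657.1  26.4  55.2  21.8  83.7]
px (255, 65) n 1751 1734 ztop 73.9 rgb [229 158  86] rect [661.   69.2  58.1  44.   -6.1]
px (257, 128) n 1773 1771 ztop 73.9 rgb [160 163 165] rect [656.4  11.3  57.9  42.5  -6.1]
px (257, 185) n 2500 2402 ztop 74.0 rgb [ 67 123 205] rect [649.8 -47.6  58.3  44.   -5.5]
px (256, 93) n 900 885 ztop 117.7 rgb [90 74 71] rect [658.8  40.6  35.2  18.   83.7]
tcp [650.  -40.5 211.6] yaw -6.01 tilt [ 9.e-04 -2.e-04 -1.e+00] gap 85.1 F [ 0.5 -0.1 -0.9] t 25.05
shift units [ 1.4781 -1.267   0.3068] len mm 394.2 turn units 2.464
```

View pics/w16.png

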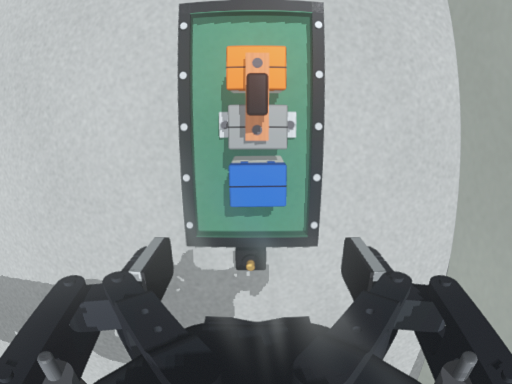

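move_arm(increments=[[[0.1344, -0.1152, 0.0279, 0, 0, 0], [0.1344, -0.1152, 0.0279, 0, 0, 0], [0.1344, -0.1152, 0.0279, 0, 0, 0], [0.1344, -0.1152, 0.0279, 0, 0, 0], [0.1344, -0.1152, 0.0279, 0, 0, 0], [0.1344, -0.1152, 0.0279, 0, 0, 0], [0.1344, -0.1152, 0.0279, 0, 0, 0], [0.1344, -0.1152, 0.0279, 0, 0, 0], [0.1344, -0.1152, 0.0279, 0, 0, 0], [0.1344, -0.1152, 0.0279, 0, 0, 0], [0.1344, -0.1152, 0.0279, 0, 0, 0]]])

```text
clock: 26.15
tcp_pos: [427.1, 282.6, 149.7]
eef_rot: [-2.332, -2.105, -0.001]
ft_force: [0.2, 0.5, 0.7]
finger_gap: 85.4
```

move_arm(increments=[[[0, 0, 0, 0, 0, 0.82], [0, 0, 0, 0, 0, 0.82], [0, 0, 0, 0, 0, 0.82], [0, 0, 0, 0, 0, 0], [0, 0, 0, 0, 0, 0]]])

```text
clock: 26.65
tcp_pos: [428.2, 281.3, 149.5]
eef_rot: [-2.581, -1.791, -0.001]
ft_force: [-0.1, 1.0, 0.1]
finger_gap: 85.6
```

```bash
python3 -c "
from h import *
p,W,c=shot('wrist','w17'); tops(p,W,15,90)
go(429,280,25,-20.8)"
```

```text
px (382, 28) n 1901 1537 ztop 21.9 rgb [204 134  77] rect [603.4 387.3  73.3  27.9  10.9]
px (9, 116) n 2962 1464 ztop 63.6 rgb [43 44 47] rect [224.6 455.3 110.6  50.   65.8]
px (185, 122) n 1285 1167 ztop 33.8 rgb [182 180 125] rect [387.8 360.1  37.8  28.1 -51.5]
px (257, 188) n 2295 2004 ztop 44.1 rgb [182 179 125] rect [428.7 281.1  48.1  35.8 -20.3]
px (490, 194) n 684 58 ztop 41.7 rgb [177 150  91] rect [681.2 179.8  10.4   9.2 -22.4]
px (496, 297) n 4799 385 ztop 82.3 rgb [147 101  75] rect [657.8  41.6  85.1  23.9  82.4]
px (419, 364) n 409 348 ztop 25.7 rgb [49 53 55] rect [561.6 -74.3 129.6  30.  -77.3]
tcp [428.2 281.1 149.4] yaw -20.5 tilt [ 1.e-04  2.e-04 -1.e+00] gap 85.1 F [ 0.6  0.4 -0.9] t 26.7
shift units [-0.0041  0.0056  0.6219] len mm 124.4 turn units 0.05
```

View pics/w17.png

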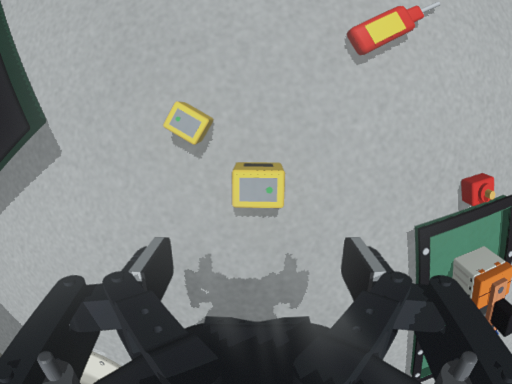

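move_arm(increments=[[[0, 0.002, 0.12, 0, 0, 0], [0, 0, 0.12, 0, 0, 0], [0, 0, 0.12, 0, 0, 0], [0, 0, 0.12, 0, 0, 0], [0, 0, 0.08, 0, 0, 0], [0, 0, 0.05, 0, 0, 0], [0, 0, 0, 0, 0, 0], [0, 0, 0, 0, 0, 0]]])

```text
clock: 27.5
tcp_pos: [429.0, 280.8, 27.7]
eef_rot: [2.583, 1.788, 0.001]
ft_force: [0.4, 0.4, 1.0]
finger_gap: 85.7
```

move_arm(increments=[[[0, 0, 0, 0, 0, 0], [0, 0, 0, 0, 0, 0], [0, 0, 0, 0, 0, 0], [0, 0, 0, 0, 0, 0], [0, 0, 0, 0, 0, 0], [0, 0, 0, 0, 0, 0], [0, 0, 0, 0, 0, 0], [0, 0, 0, 0, 0, 0]]], gripper=255)

```text
clock: 28.3
tcp_pos: [429.0, 280.8, 27.8]
eef_rot: [2.584, 1.787, 0.001]
ft_force: [-1.3, -1.4, 7.3]
finger_gap: 46.7
```

```bash
python3 -c "
from h import *
p,W,c=shot('wrist','w18'); m=col(p,W,'yellow',38,60)
go(429,280,160,-20.8)"
```

```text
yellow (256, 240) 3112 z 43.8 [429.1 281.2  47.2  36.1 -21.1]
tcp [429.  280.8  27.8] yaw -20.66 tilt [ 8.e-04  5.e-04 -1.e+00] gap 46.7 F [-1.6 -1.6  7.7] t 28.35
shift units [-0.0033  0.0018 -0.6609] len mm 132.2 turn units 0.023
```

move_arm(increments=[[[0, 0, -0.1, 0, 0, 0], [0, 0, -0.15, 0, 0, 0], [0, 0, -0.2, 0, 0, 0], [0, 0, -0.2, 0, 0, 0], [0, 0, -0.15, 0, 0, 0], [0, 0, 0, 0, 0, 0], [0, 0, 0, 0, 0, 0]]])

```text
clock: 29.05
tcp_pos: [428.8, 280.6, 187.2]
eef_rot: [2.584, 1.787, 0.001]
ft_force: [-1.0, 0.0, -1.5]
finger_gap: 46.7
```

```bash
python3 -c "
from h import *
p,W,c=shot('wrist','w19'); m=col(p,W,'yellow',180,215)
go(649.9,-47.7,190,-6)"
```

```text
yellow (256, 235) 3832 z 202.8 [428.8 281.2  47.   36.1 -21.4]
tcp [428.4 280.5 186.2] yaw -20.67 tilt [-1.e-03 -4.e-04 -1.e+00] gap 46.9 F [-0.4 -0.2 -1.4] t 29.1
shift units [-1.1443  1.6154 -0.0195] len mm 396.0 turn units -2.445
```

View pics/w19.png

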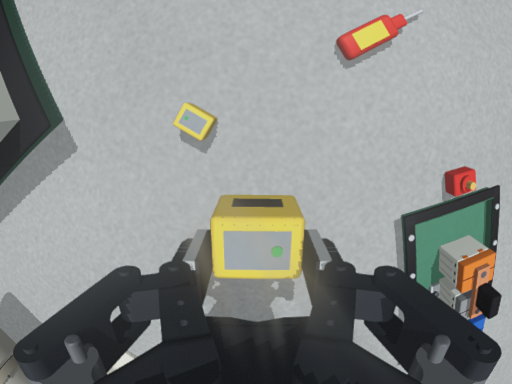

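move_arm(increments=[[[-0.0954, 0.1346, 0, 0, 0, 0], [-0.0954, 0.1346, 0, 0, 0, 0], [-0.0954, 0.1346, 0, 0, 0, 0], [-0.0954, 0.1346, 0, 0, 0, 0], [-0.0954, 0.1346, 0, 0, 0, 0], [-0.0954, 0.1346, 0, 0, 0, 0], [-0.0954, 0.1346, 0, 0, 0, 0], [-0.0954, 0.1346, 0, 0, 0, 0], [-0.0954, 0.1346, 0, 0, 0, 0], [-0.0954, 0.1346, 0, 0, 0, 0], [-0.0954, 0.1346, 0, 0, 0, 0], [-0.0954, 0.1346, 0, 0, 0, 0]]])

```text
clock: 30.3
tcp_pos: [650.2, -48.8, 185.0]
eef_rot: [-2.582, -1.786, 0.003]
ft_force: [-0.3, 0.2, -0.6]
finger_gap: 46.7
```

move_arm(increments=[[[0, 0, 0, 0, 0, -0.815], [0, 0, 0, 0, 0, -0.815], [0, 0, 0, 0, 0, -0.815], [0, 0, 0, 0, 0, 0], [0, 0, 0, 0, 0, 0], [0, 0, 0, 0, 0, 0]]])

```text
clock: 30.9
tcp_pos: [650.0, -47.5, 186.4]
eef_rot: [-2.336, -2.099, 0.001]
ft_force: [-1.4, 0.1, -1.0]
finger_gap: 46.9
```

```bash
python3 -c "
from h import *
p,W,c=shot('wrist','w20'); m=col(p,W,'yellow',180,215); tops(p,W,60,130)
go(649.8,-48.2,115,-6)"
```

```text
yellow (255, 233) 3578 z 202.0 [650.  -47.   47.3  35.8  -6.7]
px (255, 84) n 6738 1160 ztop 117.7 rgb [94 78 73] rect [658.8  40.8  35.7  17.8  83.9]
px (257, 178) n 2084 1962 ztop 74.0 rgb [ 77 126 206] rect [650.8 -40.2  57.7  29.1  -5.8]
tcp [650.1 -47.5 186.6] yaw -6.09 tilt [-6.e-04  1.e-04 -1.e+00] gap 46.6 F [ 0.2  0.4 -2.2] t 30.95
shift units [-0.0036 -0.0007  0.3582] len mm 71.6 turn units -0.015
```

View pics/w20.png

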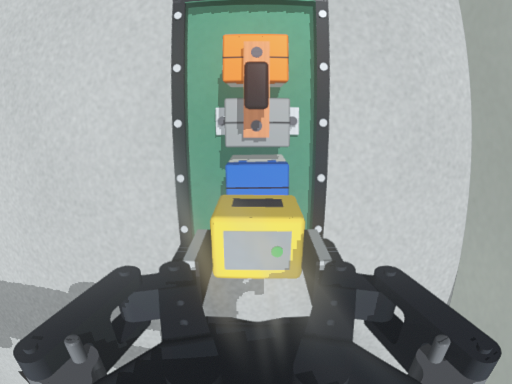

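move_arm(increments=[[[-0.0036, -0.0007, 0.1, 0, 0, -0.015], [0, 0, 0.1, 0, 0, 0], [0, 0, 0.09, 0, 0, 0], [0, 0, 0.06, 0, 0, 0], [0, 0, 0, 0, 0, 0], [0, 0, 0, 0, 0, 0], [0, 0, 0, 0, 0, 0], [0, 0, 0, 0, 0, 0]]])

```text
clock: 31.75
tcp_pos: [650.3, -48.4, 118.0]
eef_rot: [2.332, 2.103, 0.001]
ft_force: [-0.6, 1.1, -0.6]
finger_gap: 46.8
```

```bash
python3 -c "
from h import *
p,W,c=shot('wrist','w21'); m=col(p,W,'yellow',115,150); tops(p,W,60,100)
go(649.8,-48.2,102,-6)"
```

```text
yellow (256, 235) 3747 z 133.6 [650.3 -48.   47.4  36.   -6.4]
px (256, 27) n 4460 839 ztop 82.1 rgb [229 177 142] rect [661.4  66.2  32.5  22.   83.9]
px (255, 124) n 5142 1367 ztop 82.1 rgb [201 152 122] rect [656.2  16.5  35.3  21.9  83.6]
px (257, 196) n 1833 226 ztop 96.7 rgb [184 168 100] rect [652.5 -30.9  45.4   1.3  -7. ]
tcp [650.2 -48.4 117.8] yaw -5.91 tilt [ 1.e-03 -2.e-04 -1.e+00] gap 46.7 F [ 0.3  0.7 -1.1] t 31.8
shift units [ 0.0007 -0.0023  0.0789] len mm 15.8 turn units 0.014
```

move_arm(increments=[[[0.001, -0.003, 0.03, 0, 0, 0], [0, 0, 0.03, 0, 0, 0], [0, 0, 0.01, 0, 0, 0], [0, 0, 0.006, 0, 0, 0], [0, 0, 0.003, 0, 0, 0], [0, 0, 0, 0, 0, 0], [0, 0, 0, 0, 0, 0]]])

```text
clock: 32.5
tcp_pos: [649.3, -48.1, 101.9]
eef_rot: [2.333, 2.104, -0.0]
ft_force: [-6.4, 0.5, 8.9]
finger_gap: 46.7
```

```bash
python3 -c "
from h import *
p,W,c=shot('wrist','w22'); m=col(p,W,'yellow',110,150)
go(649.8,-48.2,102,-6)"
```

```text
yellow (256, 240) 3261 z 117.8 [649.3 -47.6  47.5  35.9  -6.2]
tcp [649.2 -48.  101.9] yaw -5.91 tilt [-0.e+00 -1.e-04 -1.e+00] gap 47.3 F [-6.   1.1  9.9] t 32.55
shift units [-0.0006  0.0029 -0.0003] len mm 0.6 turn units 0.016
```

Relieve slightly, release, lift straight up.

move_arm(increments=[[[0, 0.002, -0.005, 0, 0, 0], [0, 0, 0, 0, 0, 0], [0, 0, 0, 0, 0, 0]]])

```text
clock: 32.85
tcp_pos: [649.7, -48.1, 102.0]
eef_rot: [-2.333, -2.104, 0.0]
ft_force: [-0.4, 0.4, -1.4]
finger_gap: 47.0
```

move_arm(increments=[[[0, 0, 0, 0, 0, 0], [0, 0, 0, 0, 0, 0], [0, 0, 0, 0, 0, 0], [0, 0, 0, 0, 0, 0], [0, 0, 0, 0, 0, 0], [0, 0, -0.08, 0, 0, 0], [0, 0, -0.15, 0, 0, 0], [0, 0, -0.2, 0, 0, 0], [-0.1, 0, -0.2, 0, 0, 0], [-0.15, 0, -0.1, 0, 0, 0], [0, 0, 0, 0, 0, 0], [0, 0, 0, 0, 0, 0]]], gripper=0)

```text
clock: 34.05
tcp_pos: [644.6, -98.2, 249.3]
eef_rot: [2.333, 2.102, 0.001]
ft_force: [0.7, 0.4, -0.6]
finger_gap: 85.4
```

```bash
python3 -c "
from h import *
p,W,c=shot('wrist','w23'); tops(p,W,100,130);tops(p,W,78,95);tops(p,W,60,78)
for n in ('scene','side'):
  p,W,c=shot(n,n+'23'); print(n);tops(p,W,15,130)
go(649.8,-48.2,102,-6)"
```

```text
px (256, 39) n 707 635 ztop 117.7 rgb [87 77 73] rect [658.9  39.9  35.3  18.   84.1]
px (256, 130) n 1836 1799 ztop 118.1 rgb [196 194 134] rect [650.1 -47.9  47.8  34.8  -6. ]
px (257, 17) n 263 263 ztop 82.1 rgb [199 152 120] rect [661.5  63.8  36.6  20.3  84.1]
px (255, 71) n 550 529 ztop 82.1 rgb [179 133 104] rect [657.5  25.6  53.3  22.2  84.1]
px (255, 22) n 1354 1289 ztop 73.8 rgb [219 154  86] rect [660.9  69.4  58.5  44.   -6. ]
px (257, 76) n 1454 1444 ztop 73.9 rgb [153 157 158] rect [655.9  10.3  57.8  43.   -6. ]
px (259, 115) n 298 297 ztop 73.6 rgb [ 82 118 178] rect [650.5 -47.1  57.7  42.   -6. ]
scene
px (325, 35) n 2265 111 ztop 123.8 rgb [109  67  42] rect [180.3 573.1 263.9  46.5  88.6]
px (321, 110) n 113 64 ztop 33.9 rgb [157 151  99] rect [390.4 355.7  39.5  26.5 -50.8]
px (379, 149) n 219 135 ztop 22.1 rgb [176 118  69] rect [607.1 384.1  71.1  29.4  14.3]
px (273, 202) n 4795 385 ztop 117.7 rgb [126 121  83] rect [655.3  -5.8 125.   49.4  84.4]
px (4, 193) n 100 56 ztop 21.3 rgb [165  44  40] rect [ 173.3 -512.8   43.6   14.5   14.3]
px (219, 243) n 227 16 ztop 40.9 rgb [165 137  84] rect [ 630.1 -159.7   11.     8.    13.1]
px (118, 270) n 835 281 ztop 45.6 rgb [114 110 101] rect [ 567.4 -371.3   62.7   62.2   -0.9]
side
px (319, 149) n 137 32 ztop 46.1 rgb [122 111  91] rect [ 577.3 -358.4   56.5   33.2  -56. ]
px (237, 159) n 2389 109 ztop 116.0 rgb [106  98  55] rect [657.1  -0.7 125.4  50.3  79.8]
px (147, 247) n 232 151 ztop 22.5 rgb [194 110  50] rect [601.3 390.3  74.6  28.3   8.5]
px (211, 274) n 197 114 ztop 34.0 rgb [163 154  97] rect [387.6 362.3  35.9  28.6 -58.6]
tcp [644.4 -97.1 247.6] yaw -5.88 tilt [-1.3e-03  5.0e-04 -1.0e+00] gap 85.4 F [-0.8  0.6 -0.7] t 34.2
shift units [0.2458 0.0027 0.7281] len mm 153.7 turn units 0.021
```

View pics/w23.png

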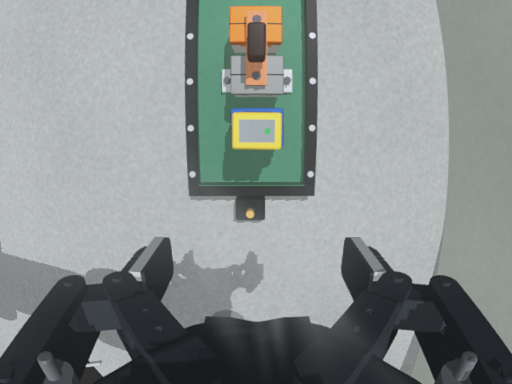

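View pics/scene23.png

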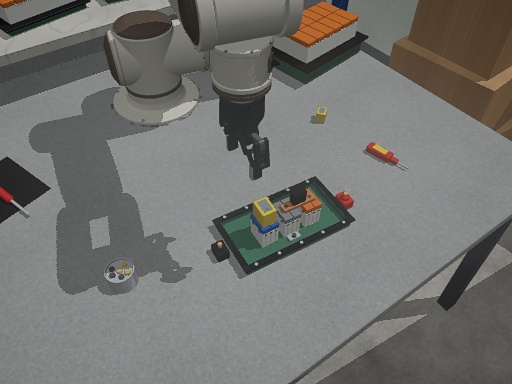

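```bash
python3 -c "
from rig import *
print(close_job())"
```

```text
the job is handed in; nothing more can be done
None
```

The battery row is built and handed in at 34 s, in the order asked; no verdict was reported. I used the larger yellow unit (48 × 36 × 44 mm) and left the smaller one where it was.

The last wrist pictures showed:
- **Modules:** both upright at −6°, like the grey one. The clear gap to it measured about 15 mm for both. The blue module is in line to within about 0.5 mm.
- **Orange offset:** it sits about 1–1.5 mm to one side of the row line, and I left it there. The repeat measurements of this offset ranged from about 1.1 to 2 mm.
- **Copper link:** level on both tops, within about 0.5 mm of midway and along the row.
- **Yellow unit:** within about 0.5 mm of centre on the blue module, and square to it.

The tester and the pot are where they were, to within the noise of the cameras. The gripper is open and well clear.

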